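Reset the swivel vice to its angle stop and lock it again

ROBOT

A 6-joint arm with a two-finger parallel gripper is mounted at the origin on a cart in front of the work surface, level with it; the furniture and walls round the work are solid. World frame = base frame: x ahead of the robot, y to its left, z up, the work surface at z = 0. Lengths are in mm, angles in rad, forces in N, time in s.
With the tool pointing down it reaches from about 300 to 775 mm from the base axis. Payload 14.6 kg.
Tool frame: the origin (TCP) lies between the finger pads; the fingertips stand 19 mm ahead of it and the grasp point (between the pads) is the TCP; z points along the fingers, y is the line along which they close (so a half turn about z gives the same grasp; the last joint's range is limited). The gripper opens to 94 mm and grips with 3 to 60 N. Pads are 16 mm wide; open, the fingers measure 119 mm over their backs; the gripper's body (75 mm by 177 mm) begins 78 mm behind the grasp point.
Start: joints at [1.095, 0.3, 1.521, -0, 1.321, -0.067], TCP at [218.626, 504.67, 224.446] pointing down, gripper open.
Joint ranges: [-3.03, 3.03], [-0.79, 2.21], [0.23, 2.52], [-1.04, 4.18], [0, 3.07], [-2.55, 2.55]. Speed limits (rad/s): [2.22, 2.22, 2.57, 3.14, 3.14, 3.14].

INTERFACE

Orientations are given as [roll, pitch, yaw] about the fixed x, y, z axes, in that order (R = Rz(yaw) Ry(pitch) Rx(roll)).
In Python, from cell import monitor, imaging, job, find_in, trace gives the robot as it stands. The module is installed in compiled form; this text tells all that it offers.
- The arm moves only by the tool arm_command, never from a script. Its argument "steps" is a list of rows, each a list of 5 numbers: the opening, from 0 (shut) to 1 (fully open), then the shift along the tool's x, y, z in mm, then the turn about the tool's z in degrees. In form: [[gripper, dx, dy, dz, turn], ...]. A call has 1 to 20 rows; each row is the pose to reach, as a shift and turn from the pose commanded when the call began, along the tool's axes at that moment; what a row does not reach only later rows make up. A row lasts 1/8 s, in which the tool goes at most 62.5 mm and 10.7 degrees, less where a joint would pass 70% of its speed; a pose out of reach is approached as far as the arm can. A call with a gripper value outside its range is refused whole. The fingers move at their own pace and stop on an object; "force" is the grip in N (left out, the last holds). Time passes only in rows, so rows that repeat a pose let the fingers close. It gives the time, the measured TCP pose, the force, the opening and the grip force at its end, in the units of the state.
- monitor.read_state(): the state, without advancing time (a new reading comes with each control period).
- imaging.camera(name): name is "scene" or "side" or "wrist"; returns a dict with "img" (420x560x3 uint8, red, green, blue), "mtx" (3x3 intrinsics, pixels), "view" (4x4, takes a point from world to camera coordinates). Camera axes: x right, y down, z forward; pixel columns grow to the right and rows downward; lengths in mm; the calibration is good to about 2 mm. A picture is of the moment at which its call begins. There is no depth.
- job.sign_off(): hands the job in; it is judged then, once.
Trained networks look in a picture, given as the dict that the camera call returned (one of the last four; its "shot" number tells which), for a name from the list of things; names that differ only in an ending like _2 or _b are one class to them, and where a whole thing is asked for, a point or a joint stands for the part that bears it (a point fixed in the world has none). Each returns a list of dicts, best first, with "p" (0 to 1); they miss things now and then, are a little off and sometimes report something else, mostly with a low value. They report only what shows in the picture. A call takes as long as a camera call.
- find_in(picture, target): "rect" ([centre column, centre row, width, height] in pixels, round what is visible of it).
- trace(picture, target): "region" (420x560 bool, what is visible of it) and "rect" ([centre column, centre row, width, height] in pixels, round what is visible of it).
The state is a dict: "clock": time; "joints": joint angles; "qd": joint speeds; "effort": joint torques, N m; "eef_pos": TCP position; "eef_rot": TCP orientation; "wrist_force": force on the tool from outside, world axes, zero at the start; "moment": the same for the moment, N m; "finger_gap": finger opening in mm; "finger_force": force on a finger pad.
Only numpy, scipy, OpenCV 4.12 (cv2) and the standard library are available. Lean on these libraries where they do the work, as an engineer would, in place of code of your own. Each camera call takes 0.05 s, during which the arm holds its last target. There are 200 camera calls.

TASK

The small red vice on the blue swivel base has to be turned to the next filing angle. Slacken the base clamp with the black T-bar (anticlockwise seen from above), swing the vice anticlockwise until its pointer finger rests against the red face of the brass angle stop without shoving the stop along the scale, then turn the T-bar clockwise until the clamp is firmly hand-tight again, about 0.4 newton metre and not wrenched tight, and let go. Never force the vice round while the clamp still bites, and leave the other things on the bench alone.

Things in the scene. Friction and masses are not known exactly. Their poses are not given: they have to be found in the camera images.
- base: Blue cast base bolted to the bench (it cannot shift): round bed, 154 mm diameter, 10 mm thick, with an aluminium ring of degree ticks, four bolted lugs, and a tongue 50 mm wide that runs out to 126 mm on its -y side and carries the clamp. Origin on the vertical swivel axis at bench level; x, y level. All yaw angles here grow anticlockwise seen from above.
- swivel: Steel disc, 124 mm diameter, top 22 mm above the bench, with the red vice bolted on it. Turns about the swivel axis; origin on that axis at bench level. Jaws on its -x side, vice screw on its +x side. With the clamp slack it drags at less than 0.1 N m; a tight clamp holds 1 N m and more. Its yaw starts 0.5 to 1.35 rad below the stop's and can go 1 rad either side of the base's.
- vice_jaws (a point): Middle of the block formed by the two closed jaws, 28 mm from the swivel axis on the swivel's -x side, 70 mm above the bench. The block is 40 mm wide along the swivel's y, 37 mm long along its x (8 to 45 mm from the axis) and 54 to 83 mm above the bench, free on its two y faces: hold it there from above. A thin plywood blank in the jaws stands up to 101 mm.
- vice_pointer (a point): Face of the dark pointer finger that meets the stop, 68 mm from the swivel axis, 16 mm above the bench. The finger is 8 mm wide, 12 to 20 mm above the bench, with a white line on top, and sticks out of the disc on the swivel's +y side to 74 mm radius.
- stop: Brass angle stop, 18 x 19 mm, 24 mm high (dark thumbscrew on top to 34 mm), on the rim of the base. Origin on the swivel axis at bench level, like base and swivel. When the pointer finger just touches its red face, the yaws of stop and swivel are equal. Held by friction: it slips when the vice is pushed against it with more than about 1.1 N m about the swivel axis.
- stop_mark (a point): Point on the red face of the angle stop where the pointer finger meets it, 68 mm from the swivel axis, 16 mm above the bench.
- strap: Dark steel clamp strap on the base's tongue, 19 mm wide, top 33 mm above the bench. Its toe presses on the disc's rim; a spring lifts it clear when the T-bar is slackened. It moves only up and down, less than 2 mm. Origin on the screw axis at bench level. The rim is uneven: with the vice in another place, the clamp gets tight at a bar angle up to 0.6 rad different. Only torque tells.
- tbar: Black T-bar of the clamp screw. Its x axis runs along the bar; origin on the screw's vertical axis at bench level, 92 mm from the swivel axis on the base's -y side. Anticlockwise from above slackens: 0.4 to 0.75 rad from the start the strap lifts clear and the bar turns freely (0.03 N m); the screw ends 1.4 rad or more from the start. Clockwise tightens. It stays where it is left.
- tbar_grip (a point): Middle of the T-bar, 68 mm above the bench. The bar is 66 mm long, 12 mm wide and 17 mm high (60 to 77 mm above the bench) on a shank 11 mm thick; free for 40 mm around. Once the strap bears, the tightening torque grows by about 0.5 N m per rad; clamp force is about 190 N per N m. Hand-tight is 0.25 to 0.5 N m, aim at 0.4; above 0.58 N m it is wrenched.
- paint_pot_1: Red enamel paint pot, 32 mm diameter, 42 mm high, origin under its middle. Bystander.
- paint_pot_2: Blue enamel paint pot, 32 mm diameter, 42 mm high, origin under its middle. Bystander.
- paint_pot_3: Grey enamel paint pot, 32 mm diameter, 42 mm high, origin under its middle. Bystander.
- paint_pot_4: Black enamel paint pot, 32 mm diameter, 42 mm high, origin under its middle. Bystander.
- flat_file: Flat file with wooden handle, 20 x 190 x 19 mm, lying on the bench, origin under its middle. Bystander.
- sand_block: Sanding block, 36 x 70 x 26 mm, origin under its middle. Bystander.

How it is judged (in metres and radians):
On the way, in this order (a step that is already met when the one before it is completed fails the run):
1. the clamp is slack: the strap no longer presses on the disc (contact force between strap and swivel below 1 N), for 0.2 s.
2. the vice is swung to the stop (within 0.03 rad) while the clamp is slack (angle between the x axis of swivel and the x axis of stop, either way round below 0.03 rad and contact force between strap and swivel below 5 N), for 0.2 s.
At the end, for the whole second after the job is handed in: The vice stands at the stop (swivel and stop parallel within 0.03 rad, i.e. 2 mm at the pointer finger), the clamp presses on the disc with 40 to 100 N (tightened with about 0.25 to 0.5 N m) and everything is at rest (angle between the x axis of swivel and the x axis of stop, either way round below 0.03 rad and contact force between strap and swivel between 40 and 100 N and angular speed of each of swivel, tbar below 0.05 rad/s); the robot touches nothing.
It fails at once if the angle stop is shoved along the scale by more than 0.03 rad (2 mm at the finger) (distance of stop_mark from where it was at the start of the episode above 0.0022 m).
It fails at once if the clamp is wrenched: more than 115 N on the disc (contact force between strap and swivel above 115 N).
It fails at once if the vice is forced round while the clamp bites (turning faster than 0.25 rad/s under more than 15 N of clamp force) (angular speed of swivel above 0.25 rad/s and contact force between strap and swivel above 15 N).
It fails at once if a bystander is moved by more than 2 cm (distance of any of paint_pot_1, paint_pot_2, paint_pot_3, paint_pot_4, flat_file, sand_block from where it was at the start of the episode above 0.02 m).
It also fails if it takes over 70 s, if anything falls off the work surface, if the arm or the gripper's body presses on something with over 40 N, if the wrist force passes 120 N, or if a joint passes its speed limit or range.

## Working session

There is one attempt and no reset: what is moved stays moved. The work goes in short steps, Python scripts to look and compute and a tool call to move; the robot and the scene stay as the last step left them, time stands still between calls to the robot, and variables do not carry over. Pictures are saved under pics/ and viewed, at most 10 in all, crops included, and the job is handed in when it is done.

Besides the shell and the picture viewer there is one more tool, called in YAML: its name, and indented under it one key for each argument. arm_command: Moves the arm, as the interface text tells. Its arguments: {"type":"object","properties":{"steps":{"type":"array","items":{"type":"array","items":{"type":"number"}}},"force":{"type":"number"}},"required":["steps"]}

```bash
mkdir -p pics; cat > h.py <<'E'
import numpy as np, cv2
from cell import monitor, imaging, job, find_in, trace
def save(p,n,crop=None,s=1):
    im=p["img"][:,:,::-1]
    if crop: a,b,c,d=crop; im=im[b:d,a:c]
    cv2.imwrite(f"pics/{n}.png",cv2.resize(im,None,fx=s,fy=s,interpolation=cv2.INTER_CUBIC))
def back(p,uv,z):
    K,V=p["mtx"],p["view"]; R,t=V[:3,:3],V[:3,3]
    d=R.T@np.linalg.solve(K,[uv[0],uv[1],1]); c=-R.T@t
    return c+d*(z-c[2])/d[2]
def proj(p,X):
    c=p["view"][:3,:3]@np.array(X,float)+p["view"][:3,3]; q=p["mtx"]@c; return q[:2]/q[2]
E
python3 - <<'E'
from h import *
s=monitor.read_state(); print(s)
for n in ["scene","side"]:
    p=imaging.camera(n); save(p,n+"0",s=1.4)
    print(n,(-p["view"][:3,:3].T@p["view"][:3,3]).round())
    for t,z in [("base",10),("swivel",22),("tbar_grip",77),("vice_jaws",83),("stop",24),("stop_mark",16),("vice_pointer",20),("strap",33),("tbar",70)]:
        for r in find_in(p,t)[:2]: print(t,round(r["p"],2),np.round(r["rect"]),back(p,r["rect"][:2],z).round(1))
E
```

```text
{'clock': 0.0, 'joints': array([ 1.09540337e+00,  3.00497363e-01,  1.52162142e+00, -4.57057508e-05,
        1.32068180e+00, -6.66191082e-02]), 'qd': array([ 0.00099116, -0.00198262, -0.00225001,  0.00048064,  0.00061359,
       -0.00021455]), 'effort': array([-2.25498243e-04, -5.31809199e+01, -3.52744675e+01,  7.08105974e-02,
        2.44509632e-02, -8.13506813e-05]), 'eef_pos': array([218.52277842, 504.4492205 , 223.85484382]), 'eef_rot': array([-3.14038446e+00, -3.62399149e-05,  2.73283012e+00]), 'wrist_force': array([ 0.09602123, -0.24891285, -0.02974072]), 'moment': array([-0.01109314, -0.02201116,  0.03272622]), 'finger_force': 0.0, 'finger_gap': 93.83372247121399}
scene [-114. -719.  513.]
base 0.96 [375. 253.  90.  69.] [ 527.1 -220.1   10. ]
swivel 0.75 [374. 246.  57.  49.] [ 534.1 -211.    22. ]
tbar_grip 0.63 [404. 254.  26.  24.] [ 485.1 -323.6   77. ]
vice_jaws 0.63 [371. 243.  52.  49.] [ 458.  -261.3   83. ]
vice_jaws 0.21 [344. 240.  10.  13.] [ 422.9 -221.5   83. ]
stop 0.66 [342. 243.   9.  10.] [ 485.2 -157.4   24. ]
stop_mark 0.46 [341. 243.  10.  10.] [ 494.7 -146.8   16. ]
vice_pointer 0.7 [371. 244.  52.  49.] [ 538.5 -199.1   20. ]
strap 0.47 [398. 266.  31.  18.] [ 496.7 -304.9   33. ]
strap 0.27 [371. 245.  51.  50.] [ 518.5 -214.9   33. ]
tbar 0.57 [404. 256.  27.  22.] [ 487.6 -321.3   70. ]
side [384. 957. 490.]
base 0.78 [288. 176.  52.  46.] [ 511.2 -305.2   10. ]
tbar_grip 0.66 [290. 159.  21.   8.] [ 501.5 -273.    77. ]
vice_jaws 0.7 [283. 175.  38.  29.] [ 504.6 -119.    83. ]
vice_pointer 0.84 [283. 175.  42.  36.] [ 525.3 -287.1   20. ]
strap 0.38 [253. 296.  19.  31.] [510.3 334.9  33. ]
strap 0.37 [282. 177.  39.  37.] [ 523.3 -237.8   33. ]
tbar 0.41 [290. 158.  25.  12.] [ 504.2 -298.5   70. ]
```

View pics/scene0.png

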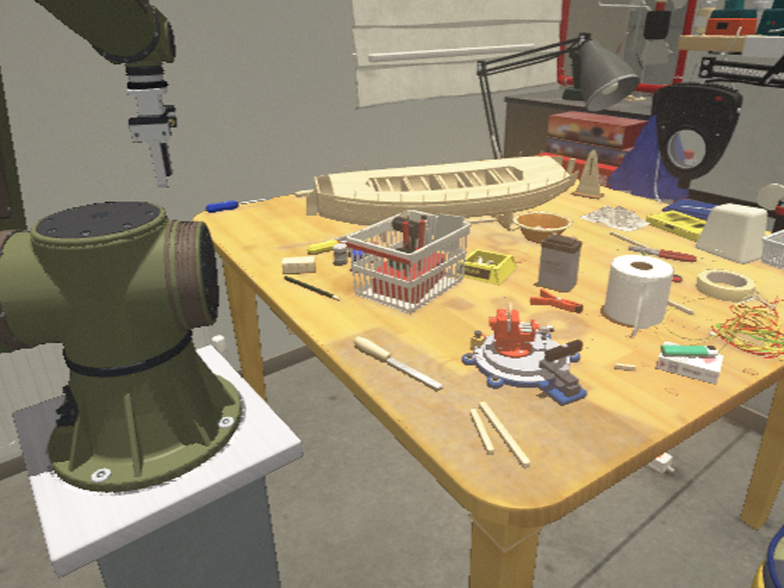

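arm_command:
  steps:
    - [1,-40,-40,-30,0]
    - [1,-80,-80,-60,0]
    - [1,-120,-120,-80,0]
    - [1,-160,-160,-80,0]
    - [1,-200,-200,-80,0]
    - [1,-240,-240,-80,0]
    - [1,-280,-280,-80,0]
    - [1,-320,-320,-80,0]
    - [1,-360,-360,-80,0]
    - [1,-400,-400,-80,0]
    - [1,-440,-440,-80,0]
    - [1,-480,-480,-80,0]
    - [1,-510,-520,-80,0]
    - [1,-540,-560,-80,0]
    - [1,-540,-560,-80,0]
    - [1,-540,-560,-80,0]
    - [1,-540,-560,-80,0]

```text
clock: 3.12
eef_pos: [491.5, -222.8, 304.8]
eef_rot: [3.142, 0.001, 2.734]
wrist_force: [0.2, 0.3, -0.2]
finger_gap: 93.8
finger_force: 0.0
```

The scene picture shows the vice at about (520,340) in the enlarged view, the stop left of it at (478,340), the T-bar at (563,352), and the file towards the robot at (400,362). Now the wrist view.

```bash
python3 - <<'E'
from h import *
p=imaging.camera("wrist"); save(p,"w1",s=1.4)
print((-p["view"][:3,:3].T@p["view"][:3,3]).round())
for t,z in [("base",10),("swivel",22),("tbar_grip",77),("vice_jaws",83),("stop",24),("stop_mark",16),("vice_pointer",20),("strap",33),("tbar",77),("paint_pot_1",42),("flat_file",10),("sand_block",26)]:
    for r in find_in(p,t)[:2]: print(t,round(r["p"],2),np.round(r["rect"]),back(p,r["rect"][:2],z).round(1))
E
```

```text
[ 419. -191.  465.]
base 0.96 [275. 194. 157. 144.] [ 511.6 -232.8   10. ]
base 0.64 [295. 197.  99.  92.] [ 525.8 -210.6   10. ]
swivel 0.9 [297. 198.  98.  98.] [ 524.5 -208.    22. ]
tbar_grip 0.95 [217. 223.  30.  57.] [ 503.1 -300.1   77. ]
vice_jaws 0.77 [296. 196. 102.  93.] [ 507.7 -206.4   83. ]
vice_jaws 0.72 [227. 213.  53.  21.] [ 495.9 -283.2   83. ]
stop 0.49 [337. 156.  19.  18.] [ 495.  -143.1   24. ]
stop_mark 0.63 [333. 156.  19.  26.] [ 494.2 -146.2   16. ]
vice_pointer 0.86 [294. 197. 101.  93.] [ 523.  -210.9   20. ]
strap 0.56 [228. 215.  53.  23.] [ 508.9 -295.4   33. ]
tbar 0.67 [219. 222.  24.  60.] [ 503.  -298.3   77. ]
tbar 0.61 [295. 197. 101.  93.] [ 509.5 -207.3   77. ]
paint_pot_1 0.35 [294. 195. 102.  95.] [ 515.3 -208.9   42. ]
flat_file 0.79 [322.  38. 130.  73.] [ 363.2 -108.8   10. ]
```

View pics/w1.png

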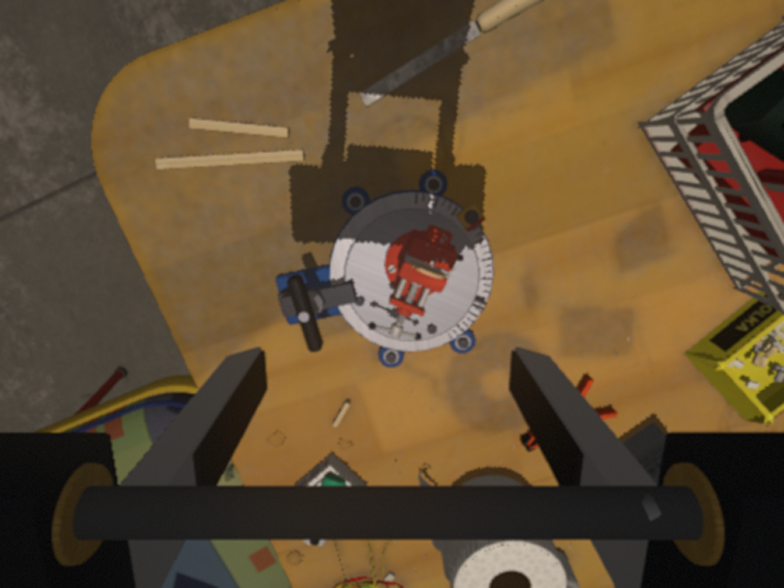

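```bash
cat >> h.py <<'E'
def ends(p,name,z):
    out=[]
    for r in trace(p,name)[:2]:
        m=r["region"].astype(np.uint8); v,u=np.nonzero(m)
        if len(u)<20: continue
        P=np.array([back(p,(a,b),z)[:2] for a,b in zip(u,v)],np.float32)
        (c,wh,a)=cv2.minAreaRect(P); 
        if wh[0]<wh[1]: a+=90; wh=wh[::-1]
        out.append((round(r["p"],2),np.round(c,1),np.round(wh,1),round(((a+90)%180)-90,1)))
    return out
E
python3 - <<'E'
from h import *
p=imaging.camera("wrist")
for n,z in [("tbar",77),("tbar_grip",77),("vice_jaws",83),("vice_pointer",20),("stop",24),("swivel",22),("strap",33)]: print(n,ends(p,n,z))
q=lambda a,b,z: print((a,b,z),back(p,(a/1.4,b/1.4),z).round(1))
q(295,280,77);q(315,346,77);q(437,238,83);q(398,322,50);q(432,200,20);q(490,490,50)
print((p["view"][:3,:3]).round(2))
save(p,"w2",(180,110,390,270),3.8)
E
```

```text
tbar []
tbar_grip [(0.62, array([ 509.9, -208.7]), array([107.1, 105.2]), -10.7), (0.17, array([ 505.1, -295.8]), array([67. , 23.8]), -11.3)]
vice_jaws [(0.82, array([ 508.2, -209.5]), array([105.7, 105. ]), 5.1)]
vice_pointer [(0.68, array([ 523.2, -211.4]), array([123.3, 120.4]), -10.3)]
stop [(0.78, array([ 492.5, -144.8]), array([21.5, 19.7]), 15.0)]
swivel [(0.59, array([ 523.1, -211.3]), array([122. , 120.7]), -9.1)]
strap [(0.92, array([ 506.4, -295.8]), array([67.6, 21. ]), 79.7)]
(295, 280, 77) [ 475.6 -296.    77. ]
(315, 346, 77) [ 532.4 -305.6   77. ]
(437, 238, 83) [ 488.2 -180.2   83. ]
(398, 322, 50) [ 548.8 -237.7   50. ]
(432, 200, 20) [ 466.9 -169.9   20. ]
(490, 490, 50) [ 740.1 -223.    50. ]
[[ 0.4   0.92  0.  ]
 [ 0.88 -0.38  0.27]
 [ 0.25 -0.11 -0.96]]
```

View pics/w2.png

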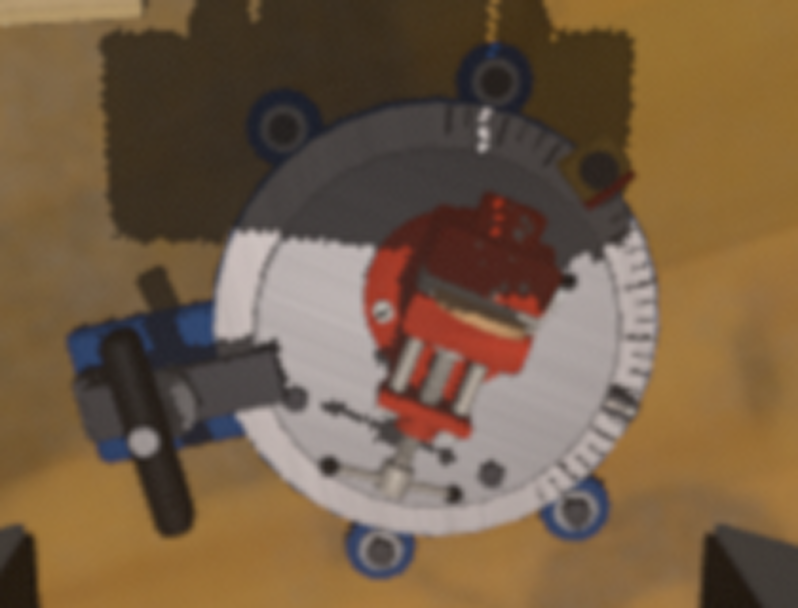

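arm_command:
  steps:
    - [1,-5,-5,0,10]
    - [1,-10,-10,0,20]
    - [1,-15,-20,0,30]
    - [1,-20,-30,0,40]
    - [1,-25,-40,0,50]
    - [1,-30,-50,10,60]
    - [1,-35,-60,20,70]
    - [1,-42,-67,30,80]
    - [1,-42,-67,40,90]
    - [0.6,-42,-67,50,100]
    - [0.45,-42,-67,60,110]
    - [0.45,-42,-67,70,120]
    - [0.45,-42,-67,80,130]
    - [0.45,-42,-67,90,140]
    - [0.45,-42,-67,100,150]
    - [0.45,-42,-67,100,160]
    - [0.45,-42,-67,100,167]
    - [0.45,-42,-67,100,167]
    - [0.45,-42,-67,100,167]

```text
clock: 6.55
eef_pos: [503.4, -302.0, 204.4]
eef_rot: [3.142, 0.0, -0.179]
wrist_force: [-0.1, 0.7, 0.1]
finger_gap: 42.4
finger_force: 0.0
```

```bash
python3 - <<'E'
from h import *
p=imaging.camera("wrist"); s=monitor.read_state(); print(s["joints"].round(3),s["eef_pos"].round(1),s["eef_rot"].round(3),s["moment"].round(3),s["finger_gap"])
for n,z in [("tbar",77),("tbar_grip",77),("vice_jaws",83),("vice_pointer",20),("stop",24),("stop_mark",24),("swivel",22),("strap",33)]: print(n,ends(p,n,z))
save(p,"w3",s=1.4)
E
```

```text
[-0.603  0.398  1.436  0.     1.307  1.148] [ 503.4 -302.   204.4] [-3.142  0.    -0.18 ] [-0.004  0.118  0.056] 42.45725659785584
tbar [(0.95, array([ 506.5, -302.2]), array([66., 19.]), -10.2)]
tbar_grip [(0.55, array([ 506.7, -301.6]), array([66.1, 20.5]), -14.9)]
vice_jaws [(0.73, array([ 530.3, -227.6]), array([108.8, 101.3]), -11.6)]
vice_pointer [(0.73, array([ 517.8, -209. ]), array([135. , 124.3]), -14.4)]
stop [(0.61, array([ 495.2, -139.6]), array([25.6, 15.5]), -19.6), (0.44, array([ 518.9, -210.1]), array([132.9, 121.4]), -13.7)]
stop_mark [(0.63, array([ 495.6, -139.7]), array([24.4, 13.5]), -19.8)]
swivel [(0.67, array([ 518.7, -209.8]), array([133.3, 121.9]), -13.0)]
strap [(0.87, array([ 507.5, -296.6]), array([65.3, 20.8]), 78.4)]
```

View pics/w3.png

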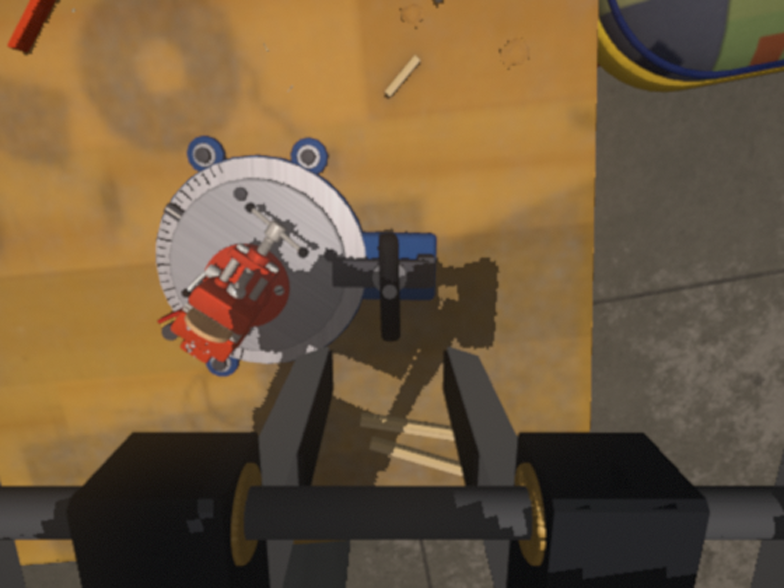

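arm_command:
  steps:
    - [0.45,1.5,0,30,0]
    - [0.45,1.5,0,70,0]
    - [0.45,1.5,0,105,0]
    - [0.45,1.5,0,125,0]
    - [0.45,1.5,0,136,0]
    - [0.45,1.5,0,136,0]
    - [0.2,1.5,0,136,0]
    - [0,1.5,0,136,0]
    - [0,1.5,0,136,0]
    - [0,1.5,0,136,0]
  force: 60

```text
clock: 8.25
eef_pos: [504.9, -303.2, 68.9]
eef_rot: [3.14, -0.001, -0.182]
wrist_force: [-1.7, -7.0, 0.2]
finger_gap: 11.4
finger_force: 59.9
```

```bash
cat > st.py <<'E'
from h import *
s=monitor.read_state()
for k in ["clock","joints","eef_pos","eef_rot","wrist_force","moment","finger_gap","finger_force"]: print(k,np.round(s[k],3))
E
python3 st.py
```

```text
clock 8.25
joints [-0.602  0.552  1.55  -0.002  1.038  1.151]
eef_pos [ 504.877 -303.232   68.931]
eef_rot [ 3.14e+00 -1.00e-03 -1.82e-01]
wrist_force [-1.713 -6.987  0.237]
moment [-1.152  0.491  0.191]
finger_gap 11.394
finger_force 59.936
```

arm_command:
  steps:
    - [0,0,1,0,0]
    - [0,0,1,0,-5]
    - [0,0,1,0,-10]
    - [0,0,1,0,-15]
    - [0,0,1,0,-20]
    - [0,0,1,0,-25]
    - [0,0,1,0,-30]
    - [0,0,1,0,-35]
    - [0,0,1,0,-40]
    - [0,0,1,0,-45]
    - [0,0,1,0,-45]

```text
clock: 9.62
eef_pos: [505.0, -303.9, 68.6]
eef_rot: [3.14, -0.0, 0.605]
wrist_force: [2.1, -6.4, -1.5]
finger_gap: 11.4
finger_force: 60.0
```

```bash
python3 st.py
```

```text
clock 9.625
joints [-6.040e-01  5.530e-01  1.549e+00 -1.000e-03  1.038e+00  3.630e-01]
eef_pos [ 505.023 -303.946   68.648]
eef_rot [ 3.14  -0.     0.605]
wrist_force [ 2.056 -6.448 -1.458]
moment [-0.947 -0.178  0.032]
finger_gap 11.364
finger_force 59.953
```

arm_command:
  steps:
    - [0,-0.5,0.8,0,-7]
    - [0,-0.5,0.8,0,-14]
    - [0,-0.5,0.8,0,-21]
    - [0,-0.5,0.8,0,-28]
    - [0,-0.5,0.8,0,-28]

```text
clock: 10.25
eef_pos: [505.4, -304.4, 68.6]
eef_rot: [3.14, -0.0, 1.093]
wrist_force: [5.4, -2.0, -2.3]
finger_gap: 11.7
finger_force: 60.0
```

```bash
python3 st.py
```

```text
clock 10.25
joints [-0.604  0.554  1.548  0.     1.039 -0.126]
eef_pos [ 505.369 -304.351   68.643]
eef_rot [ 3.14  -0.     1.093]
wrist_force [ 5.399 -1.973 -2.313]
moment [-0.326 -0.75  -0.008]
finger_gap 11.689
finger_force 59.957
```

arm_command:
  steps:
    - [0.2,-0.5,0.5,0,0]
    - [0.4,-0.5,0.5,0,0]
    - [0.4,-0.5,0.5,-20,0]
    - [0.4,-0.5,0.5,-60,5]
    - [0.6,0,0,-100,15]
    - [0.8,20,-10,-130,25]
    - [0.8,40,-20,-130,35]
    - [0.8,60,-30,-130,45]
    - [0.8,80,-45,-130,55]
    - [0.8,99,-54,-130,65]
    - [0.8,99,-54,-130,75]
    - [0.8,99,-54,-130,85]
    - [0.8,99,-54,-130,95]
    - [0.8,99,-54,-130,106]
    - [0.8,99,-54,-130,106]
    - [0.8,99,-54,-130,106]

```text
clock: 12.25
eef_pos: [502.4, -191.4, 198.4]
eef_rot: [3.142, 0.0, -0.754]
wrist_force: [0.2, 0.5, 0.3]
finger_gap: 75.0
finger_force: 0.0
```

```bash
python3 - <<'E'
from h import *
p=imaging.camera("wrist"); s=monitor.read_state(); print(s["joints"].round(3),s["eef_pos"].round(1),s["eef_rot"].round(3),s["finger_gap"])
for n,z in [("tbar",77),("vice_jaws",83),("vice_pointer",20),("stop",24),("stop_mark",24),("swivel",22),("base",10)]: print(n,ends(p,n,z))
save(p,"w4",s=1.4)
E
```

```text
[-0.432  0.295  1.589  0.     1.257  1.893] [ 502.4 -191.4  198.4] [ 3.142  0.    -0.755] 75.26695015882657
tbar [(0.61, array([ 507.1, -301.4]), array([65.7, 19.3]), 50.8)]
vice_jaws [(0.63, array([ 505.8, -162.3]), array([17.8, 15.5]), -76.6), (0.62, array([ 529.8, -217.5]), array([100.7, 100.5]), -85.8)]
vice_pointer [(0.58, array([ 523.1, -211.4]), array([124.1, 123.9]), -0.1)]
stop [(0.93, array([ 494.2, -144.3]), array([21.2, 17.7]), -76.6)]
stop_mark [(0.81, array([ 494.6, -144.9]), array([21.8, 19.3]), -76.1), (0.65, array([ 496.9, -312. ]), array([77.8, 22.7]), 49.2)]
swivel []
base [(0.93, array([ 517.4, -245.2]), array([221., 175.]), 78.8)]
```

View pics/w4.png

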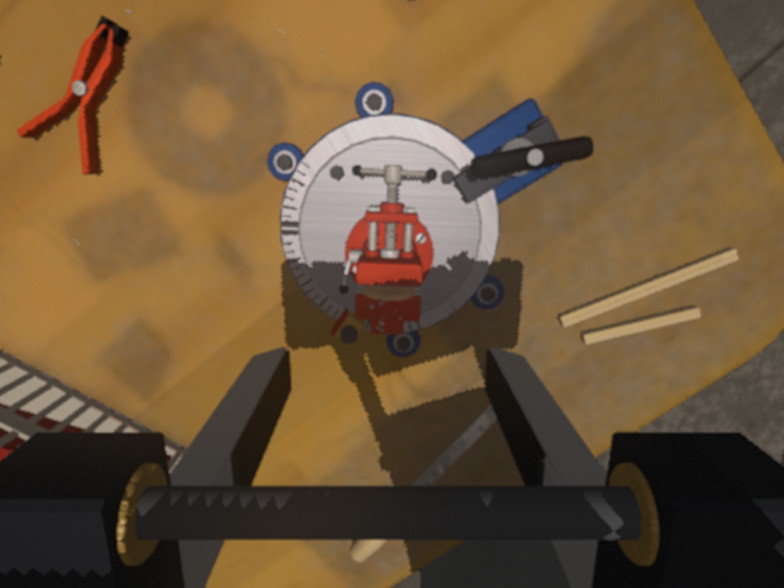

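arm_command:
  steps:
    - [0.8,0,0.5,40,0]
    - [0.8,0,0.5,80,0]
    - [0.8,0,0.5,110,0]
    - [0.8,0,0.5,124,0]
    - [0.8,0,0.5,124,0]
    - [0.6,0,0.5,124,0]
    - [0.5,0,0.5,124,0]
    - [0.4,0,0.5,124,0]
    - [0.35,0,0.5,124,0]
    - [0.35,0,0.5,124,0]
    - [0.35,0,0.5,124,0]
  force: 15

```text
clock: 14.02
eef_pos: [502.3, -191.7, 74.7]
eef_rot: [-3.141, -0.0, -0.758]
wrist_force: [0.9, 3.5, 4.9]
finger_gap: 39.1
finger_force: 15.0
```

```bash
python3 st.py; python3 - <<'E'
from h import *
p=imaging.camera("wrist")
save(p,"w5",s=1.4)
for n,z in [("vice_pointer",20),("stop",24),("stop_mark",24)]: print(n,ends(p,n,z))
E
```

```text
clock 14.025
joints [-0.433  0.446  1.7    0.     0.996  1.895]
eef_pos [ 502.273 -191.722   74.711]
eef_rot [-3.141 -0.    -0.758]
wrist_force [0.903 3.508 4.879]
moment [0.625 0.05  0.146]
finger_gap 39.093
finger_force 14.998
vice_pointer [(0.8, array([ 515. , -209.2]), array([141.4, 123.8]), -11.4)]
stop []
stop_mark [(0.53, array([ 491.6, -319.8]), array([90. , 24.7]), 52.9), (0.41, array([ 486.8, -140.3]), array([10.4,  5.3]), -45.3)]
```

View pics/w5.png

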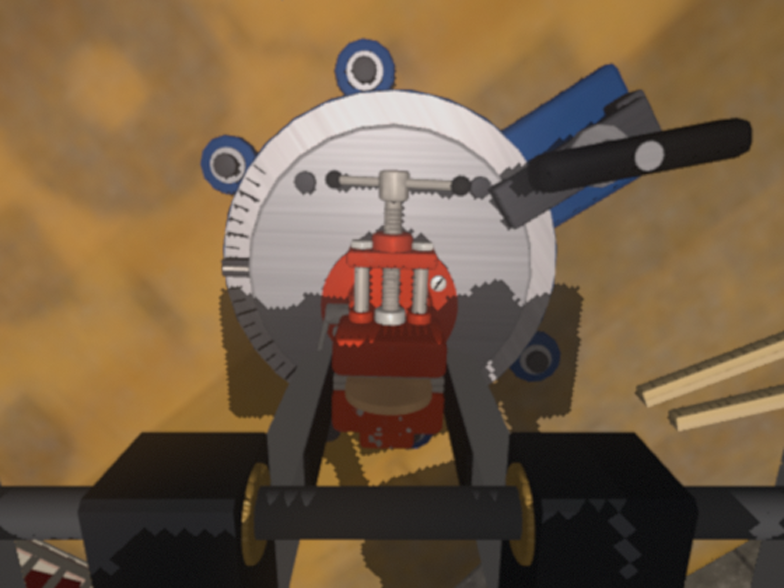

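arm_command:
  steps:
    - [0.35,0.1,2.5,0,-5]
    - [0.35,0.4,5,0,-10]
    - [0.35,1,7.4,0,-15]
    - [0.35,1.7,9.8,0,-20]
    - [0.35,2.7,12,0,-25]
    - [0.35,3.8,14.3,0,-30]
    - [0.35,5.2,16.4,0,-35]
    - [0.35,6.7,18.3,0,-40]
    - [0.35,6.7,18.3,0,-40]

```text
clock: 15.35
eef_pos: [493.6, -210.4, 74.7]
eef_rot: [3.141, 0.002, -0.059]
wrist_force: [-8.3, -1.7, 9.5]
finger_gap: 39.6
finger_force: 15.1
```

```bash
python3 st.py; python3 - <<'E'
from h import *
p=imaging.camera("wrist"); np.savez("w6.npz",**{k:p[k] for k in["img","mtx","view"]})
save(p,"w6",s=1.4)
for n,z in [("vice_pointer",20),("stop",24),("stop_mark",24)]: print(n,ends(p,n,z))
E
```

```text
clock 15.35
joints [-0.471  0.445  1.702 -0.002  0.997  1.16 ]
eef_pos [ 493.636 -210.39    74.683]
eef_rot [ 3.141e+00  2.000e-03 -5.900e-02]
wrist_force [-8.251 -1.74   9.499]
moment [-0.348  1.593  0.006]
finger_gap 39.606
finger_force 15.08
vice_pointer [(0.61, array([ 515.3, -215.9]), array([141.1, 124.2]), 28.1)]
stop [(0.89, array([ 494.3, -144.7]), array([24.6, 22.6]), -77.2)]
stop_mark []
```

View pics/w6.png

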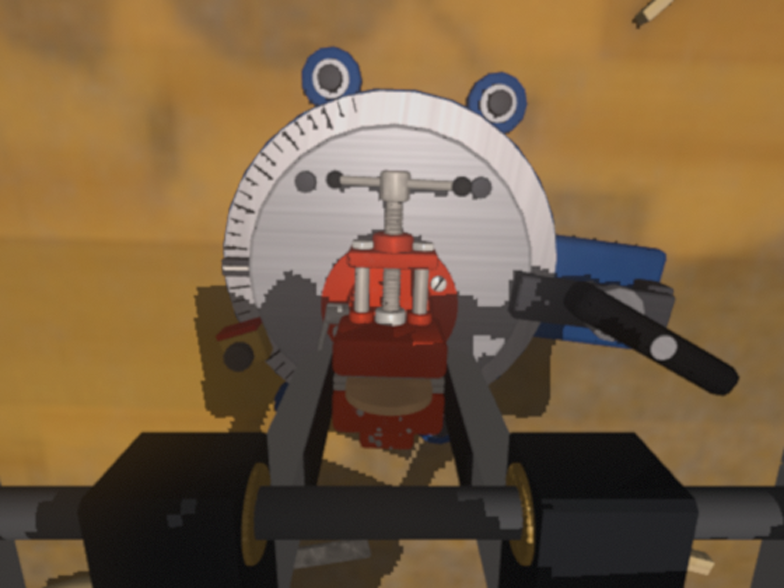

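```bash
python3 - <<'E'
from h import *
p=dict(np.load("w6.npz")); im=p["img"].astype(int)
sub=np.zeros(im.shape[:2],bool); sub[220:250,145:195]=True
m=sub&(im[:,:,0]>70)&(im[:,:,0]>2*im[:,:,1])
v,u=np.nonzero(m); print(len(u),u.min(),u.max(),v.min(),v.max())
c=np.array([523.1,-211.4])
for z in(14,24):
    P=np.array([back(p,a,z)[:2]-c for a in zip(u,v)]); a=np.arctan2(-P[:,0],P[:,1]); r=np.hypot(*P.T)
    print(z,np.percentile(a,[0,5,50,95,100]).round(3),np.percentile(r,[5,50,95]).round(1))
# pointer rows along column at several px
for r in range(180,202): print(r,im[r,160:180:3].sum(-1), end=' ')
print()
for q in [(168,186),(168,190),(168,195)]:
    P=back(p,q,20)[:2]-c; print(q,np.arctan2(-P[0],P[1]).round(3),np.hypot(*P).round(1))
E
```

```text
115 155 182 232 242
14 [0.308 0.315 0.335 0.356 0.363] [68.5 77.3 85.3]
24 [0.282 0.288 0.306 0.326 0.331] [64.5 73.  80.7]
180 [411 517 529 520 511 512 453] 181 [406 509 517 509 506 515 444] 182 [397 442 464 452 470 476 423] 183 [335 278 319 311 359 368 384] 184 [232 170 189 182 213 208 345] 185 [199 187 186 182 178 173 344] 186 [216 215 215 216 215 215 352] 187 [220 224 226 230 233 229 358] 188 [229 218 222 227 228 228 362] 189 [297 264 269 264 265 265 367] 190 [449 431 429 423 420 416 381] 191 [552 576 571 570 566 561 404] 192 [479 527 523 534 532 529 403] 193 [301 328 324 358 360 361 372] 194 [222 224 224 239 241 244 345] 195 [221 217 227 220 219 224 342] 196 [236 255 256 243 230 239 337] 197 [285 369 373 354 339 347 359] 198 [328 482 485 478 472 475 411] 199 [326 504 506 501 497 507 445] 200 [317 496 506 497 495 509 455] 201 [328 493 500 498 498 506 472] 
(168, 186) -0.143 66.8
(168, 190) -0.106 66.8
(168, 195) -0.059 67.0
```

arm_command:
  steps:
    - [0.35,-0.6,2,0,-4]
    - [0.35,-0.4,4,0,-8]
    - [0.35,-0.1,5.9,0,-12]
    - [0.35,0.4,7.9,0,-16]
    - [0.35,0.4,7.9,0,-16]
    - [0.35,0.4,7.9,0,-16]

```text
clock: 16.3
eef_pos: [494.0, -218.7, 74.7]
eef_rot: [3.14, 0.001, 0.219]
wrist_force: [-4.3, -4.2, 4.8]
finger_gap: 39.6
finger_force: 15.1
```

```bash
python3 st.py; python3 - <<'E'
from h import *
p=imaging.camera("wrist"); np.savez("w7.npz",**{k:p[k] for k in["img","mtx","view"]})
save(p,"w7",(130,170,220,260),6)
E
```

```text
clock 16.3
joints [-0.484  0.451  1.692 -0.002  0.998  0.869]
eef_pos [ 493.969 -218.683   74.698]
eef_rot [3.14e+00 1.00e-03 2.19e-01]
wrist_force [-4.267 -4.209  4.84 ]
moment [-1.024  0.983 -0.085]
finger_gap 39.648
finger_force 15.055
```

View pics/w7.png

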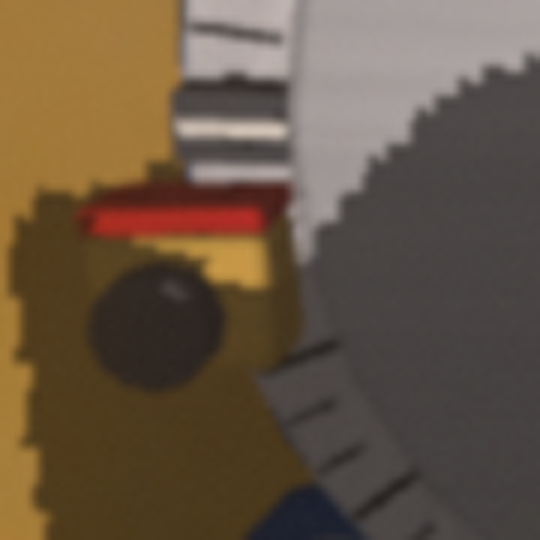

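```bash
python3 - <<'E'
from h import *
p=dict(np.load("w7.npz"))
c=np.array([523.1,-211.4])
f=lambda x,y,z:(lambda P:(round(np.arctan2(-P[0],P[1]),3),round(np.hypot(*P),1)))(back(p,(130+x/6-.5,170+y/6-.5),z)[:2]-c)
print("ptr line",f(190,129,20),f(280,129,20),"ptr edge",f(190,161,20),f(280,161,20))
print("face top",f(95,210,24),f(260,205,24),"face bot",f(160,187,10),f(280,187,10))
E
```

```text
ptr line (np.float64(0.187), np.float64(71.0)) (np.float64(0.182), np.float64(61.8)) ptr edge (np.float64(0.234), np.float64(71.3)) (np.float64(0.236), np.float64(62.1))
face top (np.float64(0.284), np.float64(80.2)) (np.float64(0.293), np.float64(63.4)) face bot (np.float64(0.299), np.float64(78.3)) (np.float64(0.315), np.float64(65.4))
```

arm_command:
  steps:
    - [0.35,0,0.5,0,-1]
    - [0.35,0,1,0,-2]
    - [0.35,0,1.5,0,-3]
    - [0.35,0,1.5,0,-3]
    - [0.35,0,1.5,0,-3]

```text
clock: 16.98
eef_pos: [494.3, -220.1, 74.7]
eef_rot: [3.14, 0.001, 0.271]
wrist_force: [-4.1, -6.1, 5.8]
finger_gap: 39.4
finger_force: 15.1
```

```bash
cat > g.py <<'E'
from h import *
s=monitor.read_state(); r=(s["eef_pos"][:2]-[523.1,-211.4])/1000; F=s["wrist_force"]
print("yaw",s["eef_rot"][2].round(4),"axis torque",(r[0]*F[1]-r[1]*F[0]+s["moment"][2]).round(3),F.round(1),s["moment"].round(3),s["eef_pos"].round(1))
p=imaging.camera("wrist"); im=p["img"].astype(int); np.savez("w8.npz",**{k:p[k] for k in["img","mtx","view"]})
for c in (165,170,174): print(c,[tuple(im[r,c]) for r in range(188,210)] if 0 else ' '.join(f"{r}:{im[r,c,0]}/{im[r,c,1]}" for r in range(186,212)))
E
python3 g.py
```

```text
yaw 0.2714 axis torque -0.003 [-4.1 -6.1  5.8] [-0.996  0.952 -0.143] [ 494.3 -220.1   74.7]
165 186:80/73 187:80/73 188:89/82 189:135/125 190:189/176 191:192/178 192:133/123 193:79/71 194:75/69 195:76/70 196:72/59 197:78/43 198:110/39 199:152/44 200:172/47 201:170/45 202:157/53 203:148/89 204:169/128 205:188/145 206:198/151 207:199/152 208:199/152 209:196/150 210:175/133 211:126/96
170 186:79/73 187:81/73 188:85/78 189:119/110 190:172/160 191:198/185 192:168/156 193:105/98 194:79/74 195:77/71 196:71/61 197:72/44 198:96/37 199:137/41 200:170/47 201:175/45 202:167/54 203:160/85 204:168/125 205:184/143 206:197/152 207:199/152 208:199/152 209:199/152 210:198/151 211:196/150
174 186:79/73 187:81/74 188:81/75 189:103/95 190:156/145 191:194/180 192:164/152 193:104/96 194:79/73 195:78/72 196:74/63 197:71/47 198:76/37 199:77/35 200:76/34 201:80/41 202:83/51 203:85/61 204:82/64 205:83/64 206:82/64 207:85/65 208:86/67 209:88/68 210:89/68 211:90/69
```

arm_command:
  steps:
    - [0.35,0,0.2,0,-0.4]
    - [0.35,0,0.4,0,-0.8]
    - [0.35,0,0.4,0,-0.8]
    - [0.35,0,0.4,0,-0.8]

```text
clock: 17.52
eef_pos: [494.4, -220.3, 74.7]
eef_rot: [3.141, 0.001, 0.285]
wrist_force: [-4.3, -4.0, 5.7]
finger_gap: 38.8
finger_force: 15.2
```

```bash
python3 g.py
```

```text
yaw 0.2851 axis torque -0.231 [-4.3 -4.   5.7] [-0.67   0.955 -0.307] [ 494.4 -220.3   74.7]
165 186:79/73 187:84/77 188:118/109 189:172/160 190:198/183 191:161/149 192:100/93 193:78/73 194:76/70 195:75/61 196:83/44 197:121/40 198:164/45 199:174/46 200:168/47 201:151/61 202:145/98 203:175/134 204:193/148 205:197/150 206:196/150 207:198/150 208:188/144 209:157/119 210:119/91 211:104/79
170 186:79/73 187:81/75 188:105/97 189:161/151 190:206/191 191:185/172 192:105/96 193:69/63 194:77/71 195:73/63 196:79/46 197:118/40 198:163/45 199:178/47 200:173/46 201:161/56 202:156/94 203:176/132 204:192/147 205:199/152 206:200/152 207:199/152 208:200/152 209:198/152 210:198/151 211:196/149
174 186:81/75 187:80/74 188:97/90 189:155/144 190:206/191 191:191/177 192:125/116 193:83/77 194:78/73 195:75/67 196:72/51 197:75/37 198:80/36 199:80/37 200:82/41 201:81/51 202:82/61 203:85/66 204:89/68 205:92/71 206:95/74 207:95/73 208:94/72 209:96/73 210:95/73 211:95/73
```

arm_command:
  steps:
    - [0.45,0,0,0,0]
    - [0.6,0,0,0,0]
    - [0.75,0,0,0,0]
    - [0.75,0,0,-20,0]
    - [0.75,0,0,-55,0]
    - [0.75,0,0,-85,-5]
    - [0.6,-3,20,-85,-15]
    - [0.45,-6,40,-85,-25]
    - [0.45,-10,60,-85,-35]
    - [0.45,-13,84,-85,-46]
    - [0.45,-13,84,-85,-46]
    - [0.45,-13,84,-85,-46]

```text
clock: 19.08
eef_pos: [505.8, -303.1, 159.2]
eef_rot: [-3.141, -0.0, 1.085]
wrist_force: [-0.3, -0.1, 0.2]
finger_gap: 42.5
finger_force: 0.0
```

```bash
python3 st.py;  python3 - <<'E'
from h import *
p=imaging.camera("wrist")
for n,z in [("tbar",77),("tbar_grip",77),("stop",24)]: print(n,ends(p,n,z))
save(p,"w9",s=1.4)
E
```

```text
clock 19.075
joints [-0.602  0.446  1.478  0.     1.218 -0.116]
eef_pos [ 505.833 -303.119  159.237]
eef_rot [-3.141 -0.     1.085]
wrist_force [-0.267 -0.089  0.229]
moment [0.004 0.093 0.02 ]
finger_gap 42.475
finger_force 0.0
tbar [(0.73, array([ 506., -301.]), array([64.7, 19. ]), 62.8)]
tbar_grip [(0.84, array([ 506., -301.]), array([66.2, 19. ]), 62.8)]
stop [(0.85, array([ 494. , -145.6]), array([20.6, 18. ]), -77.1), (0.62, array([ 523.6, -212.4]), array([121.8, 121.3]), -27.9)]
```

View pics/w9.png

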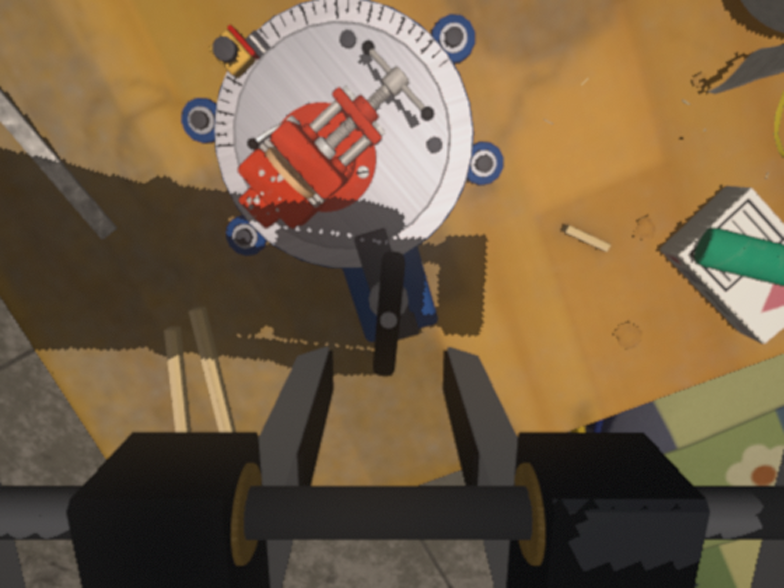

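arm_command:
  steps:
    - [0.45,0,0,30,0]
    - [0.45,0,0,60,0]
    - [0.45,0,0,85,0]
    - [0.45,0,0,91,0]
    - [0.45,0,0,91,0]
    - [0.2,0,0,91,0]
    - [0,0,0,91,0]
    - [0,0,0,91,0]
    - [0,0,0,91,0]
  force: 50

```text
clock: 20.4
eef_pos: [505.8, -303.8, 68.8]
eef_rot: [-3.141, 0.0, 1.089]
wrist_force: [-3.5, 0.7, 5.6]
finger_gap: 11.7
finger_force: 49.5
```

```bash
python3 st.py
```

```text
clock 20.4
joints [-0.603  0.555  1.546 -0.     1.041 -0.121]
eef_pos [ 505.789 -303.811   68.791]
eef_rot [-3.141  0.     1.089]
wrist_force [-3.542  0.694  5.599]
moment [0.081 0.821 0.038]
finger_gap 11.703
finger_force 49.496
```

arm_command:
  steps:
    - [0,0,0,0,5]
    - [0,0,0,0,10]
    - [0,0,0,0,15]
    - [0,0,0,0,20]
    - [0,0,0,0,20]

```text
clock: 21.02
eef_pos: [505.7, -303.7, 68.8]
eef_rot: [-3.141, 0.0, 0.738]
wrist_force: [-5.3, 1.0, 5.4]
finger_gap: 11.4
finger_force: 49.5
```

```bash
python3 st.py
```

```text
clock 21.025
joints [-0.603  0.555  1.546 -0.     1.042  0.23 ]
eef_pos [ 505.678 -303.724   68.773]
eef_rot [-3.141  0.     0.738]
wrist_force [-5.263  0.966  5.353]
moment [ 0.236  0.953 -0.086]
finger_gap 11.361
finger_force 49.466
```

arm_command:
  steps:
    - [0,0,0,0,5]
    - [0,0,0,0,10]
    - [0,0,0,0,15]
    - [0,0,0,0,15]
    - [0,0,0,0,15]

```text
clock: 21.65
eef_pos: [505.6, -303.7, 68.8]
eef_rot: [-3.141, 0.001, 0.478]
wrist_force: [-5.3, 1.4, 5.9]
finger_gap: 11.9
finger_force: 49.5
```

```bash
python3 st.py
```

```text
clock 21.65
joints [-0.603  0.555  1.546 -0.     1.042  0.49 ]
eef_pos [ 505.631 -303.66    68.774]
eef_rot [-3.141e+00  1.000e-03  4.780e-01]
wrist_force [-5.34   1.359  5.913]
moment [ 0.358  1.061 -0.031]
finger_gap 11.885
finger_force 49.465
```

arm_command:
  steps:
    - [0,0,0,0,5]
    - [0,0,0,0,10]
    - [0,0,0,0,15]
    - [0,0,0,0,15]
    - [0,0,0,0,15]

```text
clock: 22.28
eef_pos: [505.6, -303.6, 68.8]
eef_rot: [-3.141, 0.001, 0.216]
wrist_force: [-5.1, 2.7, 7.3]
finger_gap: 11.7
finger_force: 49.5
```

```bash
cat > m.py <<'E'
from h import *
M=[]
for i in range(4): s=monitor.read_state(); M.append(s["moment"][2].round(3)); imaging.camera("side")
print(M,np.mean(M).round(3),s["clock"],s["eef_rot"][2].round(4),s["finger_gap"].round(2),s["wrist_force"].round(1),s["eef_pos"].round(1))
E
python3 m.py
```

```text
Traceback (most recent call last):
  File "m.py", line 4, in <module>
    print(M,np.mean(M).round(3),s["clock"],s["eef_rot"][2].round(4),s["finger_gap"].round(2),s["wrist_force"].round(1),s["eef_pos"].round(1))
                                                                    ^^^^^^^^^^^^^^^^^^^^^
AttributeError: 'float' object has no attribute 'round'
```

```bash
sed -i 's/s\["finger_gap"\].round(2)/round(s["finger_gap"],2)/' m.py; python3 m.py
```

```text
[np.float64(-0.072), np.float64(-0.037), np.float64(-0.034), np.float64(-0.021)] -0.041 22.625 0.216 11.53 [-5.   2.7  6.1] [ 505.6 -303.6   68.8]
```

arm_command:
  steps:
    - [0,0,0,0,4]
    - [0,0,0,0,8]
    - [0,0,0,0,12]
    - [0,0,0,0,12]

```text
clock: 23.18
eef_pos: [505.6, -303.5, 68.8]
eef_rot: [-3.141, 0.001, 0.006]
wrist_force: [-6.3, 3.5, 7.7]
finger_gap: 11.4
finger_force: 49.5
```

```bash
python3 m.py
```

```text
[np.float64(0.012), np.float64(-0.001), np.float64(-0.016), np.float64(-0.051)] -0.014 23.325 0.0066 11.35 [-5.6  3.5  7.3] [ 505.6 -303.5   68.8]
```

arm_command:
  steps:
    - [0,0,0,0,4]
    - [0,0,0,0,8]
    - [0,0,0,0,12]
    - [0,0,0,0,12]

```text
clock: 23.88
eef_pos: [505.6, -303.4, 68.9]
eef_rot: [-3.141, 0.001, -0.204]
wrist_force: [-6.6, 3.0, 9.6]
finger_gap: 11.6
finger_force: 49.6
```

```bash
python3 m.py
```

```text
[np.float64(0.115), np.float64(0.086), np.float64(0.105), np.float64(0.082)] 0.097 24.025 -0.2027 11.56 [-6.7  4.   9.1] [ 505.6 -303.4   68.9]
```

arm_command:
  steps:
    - [0,0,0,0,4]
    - [0,0,0,0,8]
    - [0,0,0,0,12]
    - [0,0,0,0,12]

```text
clock: 24.58
eef_pos: [505.6, -303.4, 69.0]
eef_rot: [-3.141, 0.001, -0.413]
wrist_force: [-6.7, 4.1, 9.7]
finger_gap: 11.7
finger_force: 49.7
```

```bash
python3 m.py
```

```text
[np.float64(0.201), np.float64(0.231), np.float64(0.193), np.float64(0.195)] 0.205 24.725 -0.4119 11.5 [-7.6  5.7  9.9] [ 505.6 -303.4   69. ]
```

arm_command:
  steps:
    - [0,0,0,0,4]
    - [0,0,0,0,8]
    - [0,0,0,0,12]
    - [0,0,0,0,14]
    - [0,0,0,0,14]

```text
clock: 25.4
eef_pos: [505.8, -303.4, 69.1]
eef_rot: [-3.142, 0.001, -0.657]
wrist_force: [-6.4, 5.0, 10.3]
finger_gap: 11.3
finger_force: 50.1
```

```bash
python3 m.py
```

```text
[np.float64(0.388), np.float64(0.302), np.float64(0.345), np.float64(0.329)] 0.341 25.55 -0.656 11.54 [-5.   4.8  9.5] [ 505.8 -303.4   69.1]
```

arm_command:
  steps:
    - [0.2,0,0,0,0]
    - [0.45,0,0,0,0]
    - [0.45,0,0,0,0]
    - [0.45,0,0,-20,0]
    - [0.45,0,0,-60,0]
    - [0.45,0,0,-110,0]
    - [0.45,0,0,-140,0]
    - [0.45,0,0,-140,0]
    - [0.45,0,0,-140,0]
    - [0.45,0,0,-140,0]

```text
clock: 26.85
eef_pos: [505.6, -303.5, 207.0]
eef_rot: [3.141, 0.002, -0.657]
wrist_force: [-0.1, -0.4, 0.0]
finger_gap: 42.5
finger_force: 0.0
```

```bash
python3 st.py;  python3 - <<'E'
from h import *
p=imaging.camera("wrist")
for n,z in [("tbar",77),("stop",24)]: print(n,ends(p,n,z))
save(p,"w10",s=1.4)
E
```

```text
clock 26.85
joints [-0.603  0.403  1.423 -0.     1.317  1.625]
eef_pos [ 505.616 -303.536  207.035]
eef_rot [ 3.141e+00  2.000e-03 -6.570e-01]
wrist_force [-0.101 -0.382  0.038]
moment [ 0.078  0.171 -0.013]
finger_gap 42.464
finger_force 0.0
tbar [(0.86, array([ 506.8, -303.4]), array([65. , 19.2]), -38.1)]
stop [(0.55, array([ 494.3, -144.3]), array([27.5, 17.7]), -73.8)]
```

View pics/w10.png

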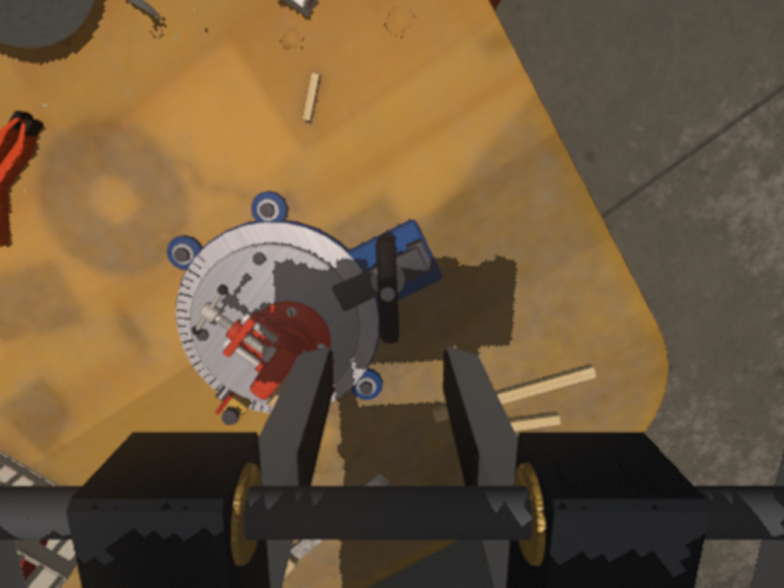

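The bar stayed where I left it (at 387,290, parallel to the tool), the pointer still sits at the red face (222,402), and the gripper is clear, so I'm handing in.

```bash
python3 -c "
from cell import job; print(job.sign_off())"
```

```text
the job is handed in; nothing more can be done
None
```

I handed the job in at about 27 s with the vice resting against the angle stop (contact felt at about 0.23 N m, well under its 1.1 N m slip), the clamp retightened to about 0.35 N m by the wrist reading, and the gripper clear; the sign-off gave no verdict.

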